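# Clamp a glued salt shaker in the glue press

### The arm

A 6-joint arm with a two-finger parallel gripper is mounted at the origin on a cart in front of the work surface, level with it; the furniture and walls round the work are solid. World frame = base frame: x ahead of the robot, y to its left, z up, the work surface at z = 0. Lengths are in mm, angles in rad, forces in N, time in s.
With the tool pointing down it reaches from about 375 to 975 mm from the base axis. Payload 3.8 kg.
Tool frame: the origin (TCP) lies midway between the tips of the shut fingers; the grasp point (between the pads) lies 19 mm behind it; z points along the fingers, y is the line along which they close (so a half turn about z gives the same grasp; the last joint's range is limited). The gripper opens to 85 mm and grips with 20 to 120 N. Pads are 22 mm wide; open, the fingers measure 114 mm over their backs; the gripper's body (76 mm by 85 mm) begins 54 mm behind the grasp point. The pads swing forward as they close: fully open they stand 13 mm farther back than shut.
Start: joints at [1.066, 0.264, 1.604, -0, 1.274, -0.037], TCP at [304.37, 602.475, 231.28] pointing down, gripper open.
Joint ranges: [-2.63, 2.63], [-0.94, 2.18], [0.31, 2.57], [-1.31, 4.45], [0, 2.66], [-2.55, 2.55]. Speed limits (rad/s): [2.57, 2.57, 3.14, 3.14, 3.14, 3.14].

### API

Orientations are given as a unit quaternion [x, y, z, w].
In Python, from plant import manip gives the robot as it stands. The module is installed in compiled form; this text tells all that it offers.
- The arm moves only by the tool play_rows, never from a script. Its argument "increments" is a list of rows, each a list of 7 numbers: the shift along the tool's x, y, z in mm, then the turn, a rotation vector about the tool's x, y, z in degrees, then the gripper's target within -1 to 1 (fully open at 1, half-way at 0, shut at -1). In form: [[x, y, z, ax, ay, az, hand], ...]. A call has 1 to 10 rows; each row is the pose to reach, as a shift and turn from the pose commanded when the call began, along the tool's axes at that moment; what a row does not reach only later rows make up. A row lasts 1/8 s, in which the tool goes at most 62.5 mm and 10.7 degrees, less where a joint would pass 70% of its speed; a pose out of reach is approached as far as the arm can. A call with a gripper value outside its range is refused whole. The fingers move at their own pace and stop on an object; the grip force is fixed at half the most. Time passes only in rows, so rows that repeat a pose let the fingers close. It gives the time, the measured TCP pose, the force, the opening and the grip force at its end, in the units of the state.
- manip.state(): the state, without advancing time (a new reading comes with each control period).
- manip.snapshot(name): name is "scene" or "top" or "wrist"; returns a dict with "frame" (420x560x3 uint8, red, green, blue), "z_map" (420x560 float32, mm along the optical axis (not along the pixel's ray), 0 where there is no reading), "mtx" (3x3 intrinsics, pixels), "k1" (the pictures are not rectified: a ray, as slopes to the right and down, at radius r is drawn at 1 + k1 r^2 times it, then the intrinsics apply), "R" (3x3) and "t" (3): a world point X has camera coordinates R X + t. Camera axes: x right, y down, z forward; pixel columns grow to the right and rows downward; lengths in mm; the calibration is good to about 2 mm. A picture is of the moment at which its call begins.
- manip.sign_off(): hands the job in; it is judged then, once.
The state is a dict: "time_s": time; "joints": joint angles; "qvel": joint speeds; "joint_efforts": joint torques, N m; "tool_pos": TCP position; "ee_rot": TCP orientation; "ft_force": force on the tool from outside, world axes, zero at the start; "moment": the same for the moment, N m; "width": finger opening in mm; "grasp_force": force on a finger pad.
Only numpy, scipy, OpenCV 4.12 (cv2) and the standard library are available. Lean on these libraries where they do the work, as an engineer would, in place of code of your own. Each camera call takes 0.05 s, during which the arm holds its last target. There are 200 camera calls.

### The job

The grey salt shaker has just been glued: stand it on the glue press, upright and tucked fully into the V-shaped stop under the clamp. Then push the red clamp handle gently down past its over-centre point until it is locked fully home and the rubber pad holds the shaker; never force the handle hard against its stop, and leave the lemon, the lime and the white and black spice jar where they are.

Things in the scene. Friction and masses are not known exactly. Their poses are not given: they have to be found in the camera images.
- salt_shaker: salt shaker, pale grey body and domed cap, 44 mm diameter at the foot and up to 70 mm, cap 34 mm diameter, 90 mm tall, about 0.1 kg; stands loose on the worktop at the start. Origin: centre of its underside; z up along its axis. Its foot is slightly rounded: it stands up to 0.05 rad off plumb.
- glue_press: fixed glue press: plywood plate 260x100x12 mm, wooden column, steel hold-down toggle clamp with red handle. x runs level from handle end to open seat end, y left of that, z up; origin under the seat at worktop height. Plate spans x -215 to 45 mm, column x -205 to -60 mm and y +-28 mm, 85 mm tall; clamp side plates reach 136 mm high. The handle sticks out to -x beyond the column.
- v_stop: black V-shaped stop fixed on the plate, 26 mm high (top 38 mm above the worktop), opening to the press's +x; its two upright faces, 45 degrees to each side of x, both touch a 44 mm round foot centred on the seat. Origin: the seat point, axes as the press.
- seat (a point): point on the plate's top (12 mm above the worktop) where the centre of the shaker's underside belongs when the shaker bears on both faces of the V-stop; directly below the closed pad. Axes as the press.
- handle_pivot (a point): hinge axis of the handle, along the press's y, at x -178 mm, 135 mm above the worktop, mid-width. Axes as the press. The handle is a straight bar from here toward the press's -x (and up when open), ending 155 mm from here; the red round grip, 20 mm diameter, spans 60 to 155 mm. Pushed square at 110 mm it takes 1 to 3 N at first.
- press_pad: black rubber pad, 29 mm diameter, on a spring-loaded spindle at the clamp arm's end. Origin: centre of its face; z points back along the spindle. At the start it is swung up (arm near vertical over x -100 mm of the press, top about 235 mm high); it comes down as the handle is pushed, meets a seated shaker about 0.2 rad before dead centre and then presses with about 20 N.
- press_handle (a joint): handle angle: 0 fully open (up) as at the start, 1.12 dead centre, 1.20 home on its stop. The bar's angle above level is 1.12 minus this, but the bar is bent by an unmeasured amount, up to 0.12 rad up or down. With the shaker in place the push rises to 5-11 N (square, at 110 mm) just before dead centre, then the handle snaps home by itself, and is rigid after that.
- lime: green lime, 56 x 44 x 44 mm, loose; bystander. Origin: underside centre.
- lemon: yellow lemon, 74 x 59 x 57 mm, loose; bystander. Origin: underside centre.
- spice_jar: white and black spice jar with black cap, 40 mm wide, 107 mm tall, loose; bystander. Origin: underside centre.

How it is judged (in metres and radians):
On the way, in this order (a step that is already met when the one before it is completed fails the run):
1. the shaker stands in the V-stop, upright on the plate, with the clamp still open (distance between salt_shaker and seat below 0.004 m and angle between salt_shaker's own z axis and vertical below 0.1 rad and value of joint press_handle below 0.6 rad), for 0.2 s.
2. the handle has been pushed over centre onto the seated shaker (value of joint press_handle above 1.16 rad and contact force between salt_shaker and press_pad above 8 N), for 0.2 s.
At the end, for the whole second after the job is handed in: The shaker stands upright (within 0.1 rad) on the plate, its centre within 4 mm of the seat, held by the pad with more than 8 N, and the handle is locked past centre (joint above 1.17) (horizontal distance between salt_shaker and seat below 0.004 m and height (world z) of salt_shaker above 0.009 m and angle between salt_shaker's own z axis and vertical below 0.1 rad and value of joint press_handle above 1.17 rad and contact force between salt_shaker and press_pad above 8 N and linear speed of salt_shaker below 0.01 m/s); the robot touches nothing.
It fails at once if the robot pushes on the handle or the press with more than 35 N (contact force between any of the fingers, the arm and glue_press above 35 N).
It fails at once if the shaker is rammed into the V-stop with more than 25 N (contact force between salt_shaker and v_stop above 25 N).
It fails at once if the shaker is tipped (angle between salt_shaker's own z axis and vertical above 0.4 rad).
It fails at once if the lime, lemon or spice jar is moved more than 20 mm (distance of any of lime, lemon, spice_jar from where it was at the start of the episode above 0.02 m).
It also fails if it takes over 69 s, if anything falls off the work surface, if the arm or the gripper's body presses on something with over 40 N, if the wrist force passes 120 N, or if a joint passes its speed limit or range.

## Working session

There is one attempt and no reset: what is moved stays moved. The work goes in short steps, Python scripts to look and compute and a tool call to move; the robot and the scene stay as the last step left them, time stands still between calls to the robot, and variables do not carry over. Pictures are saved under pics/ and viewed, at most 10 in all, crops included, and the job is handed in when it is done.

Besides the shell and the picture viewer there is one more tool, called after "Call:" as name(argument=value, ...) on one line, values as JSON. play_rows: Moves the arm, as the interface text tells. Its arguments: {"type":"object","properties":{"increments":{"type":"array"}},"required":["increments"]}

```bash
mkdir -p pics; cat > h.py <<'E'
import numpy as np, cv2
from plant import manip
def snap(n,fn=None):
    s=manip.snapshot(n); s={k:(np.array(v) if k in('frame','z_map','mtx','R','t') else v) for k,v in s.items()}
    np.savez('pics/'+(fn or n)+'.npz',**s)
    if fn: cv2.imwrite('pics/'+fn+'.png',s['frame'][:,:,::-1])
    return s
def cloud(s):
    h,w=s['z_map'].shape; u,v=np.meshgrid(np.arange(w),np.arange(h))
    K=s['mtx']; p=np.stack([u.ravel(),v.ravel()],1).astype(float)[:,None]
    r=cv2.undistortPoints(p,K,np.array([float(s['k1']),0,0,0]))[:,0]
    z=s['z_map'].ravel()
    P=np.c_[r*z[:,None],z]; W=(P-s['t'].ravel())@s['R']
    W[z<=0]=np.nan
    return W.reshape(h,w,3)
E
python3 - <<'E'
from h import *
print(manip.state())
a=snap('scene','scene1');b=snap('top','top1')
for s in(a,b): print(s['R'],s['t'],s['mtx'],s['k1'])
E
```

```text
{'time_s': 0.0, 'joints': array([ 1.06613292e+00,  2.64754489e-01,  1.60537368e+00,  2.00560240e-05,
        1.27368335e+00, -3.68928051e-02]), 'qvel': array([ 0.00154507, -0.00039189, -0.00056141,  0.00019489,  0.00082315,
       -0.00046466]), 'joint_efforts': array([-6.67161239e-04, -5.15125787e+01, -3.67307782e+01, -6.03770354e-05,
        1.34319894e-02,  2.70112491e-05]), 'tool_pos': array([303.99651337, 601.85815603, 229.96128772]), 'ee_rot': array([ 2.31761506e-01,  9.72772005e-01, -1.06644436e-03, -3.05988562e-04]), 'ft_force': array([0.26141177, 0.00980491, 0.3063847 ]), 'moment': array([ 0.00815323,  0.02405981, -0.00993337]), 'grasp_force': 0.0, 'width': 85.40150334171129}
[[ 0.62058587 -0.78390616 -0.0190872 ]
 [-0.53309623 -0.40392906 -0.74340415]
 [ 0.57504921  0.47152142 -0.66857008]] [-133.57301699  482.8254114   950.00105715] [[531.80398648   0.         284.43323668]
 [  0.         531.80398648 202.38678791]
 [  0.           0.           1.        ]] -0.1752786405081125
[[-0.0290839  -0.99948352  0.01366793]
 [-0.9916445   0.02713117 -0.12611539]
 [ 0.12567943 -0.01722165 -0.99192142]] [ 250.89713676  497.29795401 1169.30184584] [[504.7791374    0.         280.63193698]
 [  0.         504.7791374  215.4672761 ]
 [  0.           0.           1.        ]] -0.15960846293679706
```

View pics/scene1.png

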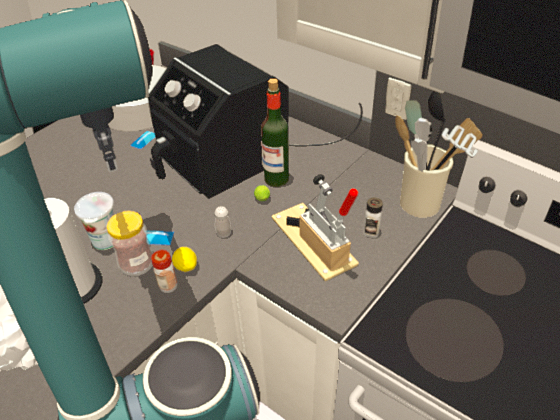

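View pics/top1.png

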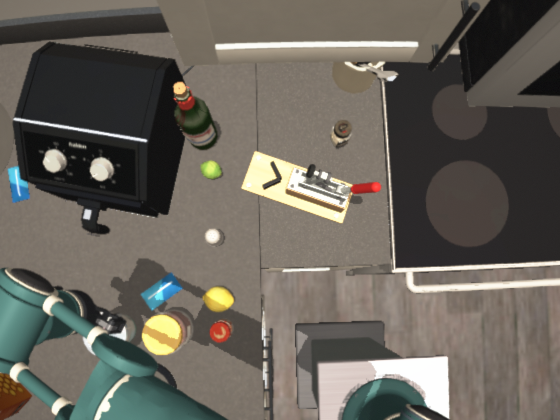

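The scene view shows the shaker at (222,222), the press around (320,240) with its V-stop at (293,221), the red handle at (348,200), and the jar at (373,216). The top view shows the shaker cap at (214,237), the plate from (250,170) to (345,215), the V-stop at (273,176), the handle tip at (378,187), the lime at (211,170) and the jar at (342,132).

```bash
cat > m.py <<'E'
from h import *
def ld(n): return dict(np.load(f'pics/{n}.npz'))
for n in('top1','scene1'):
    s=ld(n);W=cloud(s);f=s['frame'];hsv=cv2.cvtColor(f,cv2.COLOR_RGB2HSV).astype(int)
    H,S,V=hsv[...,0],hsv[...,1],hsv[...,2]
    Z=W[...,2];print(n)
    reg=np.zeros(Z.shape,bool)
    if n=='top1': reg[140:235,235:365]=1
    else: reg[195:285,262:365]=1
    pl=reg&(Z>6)&(Z<18)&(H>12)&(H<32)&(S>60)
    P=W[pl][:,:2].astype(np.float32);print('plate',len(P),np.median(W[pl][:,2]),cv2.minAreaRect(P),cv2.boxPoints(cv2.minAreaRect(P)).tolist())
    red=((H<8)|(H>172))&(S>150)&(V>80)
    r2=np.zeros_like(reg)
    if n=='top1': r2[170:200,345:390]=1
    else: r2[180:225,330:365]=1
    q=W[red&r2];q=q[~np.isnan(q[:,0])];q=q[q[:,2]>60];c=q.mean(0);u,sv,vt=np.linalg.svd(q-c,full_matrices=False);t=(q-c)@vt[0]
    print('red',len(q),c,vt[0],t.min(),t.max())
    blk=reg&(Z>28)&(Z<46)&(V<70)
    q=W[blk];print('vstop',len(q),q.mean(0) if len(q) else 0, q.min(0),q.max(0))
    r3=np.zeros_like(reg)
    if n=='top1': r3[222:252,198:230]=1
    else: r3[200:242,208:236]=1
    q=W[r3&(Z>8)]
    for a,b in((8,20),(20,40),(40,60),(60,75),(75,100)):
        k=q[(q[:,2]>a)&(q[:,2]<b)]
        if len(k):print('sh',a,len(k),k.mean(0),k.min(0),k.max(0))
    for nm,(a,b,c,d) in dict(lime=(158,182,198,224),lemon=(284,314,202,236),jar=(118,150,328,356)).items():
        if n=='top1':
            q=W[a:b,c:d].reshape(-1,3);q=q[q[:,2]>12];print(nm,q.mean(0),q.min(0),q.max(0))
E
python3 m.py
```

```text
top1
plate 563 12.863509166914678 ((576.751708984375, 193.1984405517578), (260.5212097167969, 101.89981079101562), 69.32366943359375) [[483.0899963378906, 89.3177490234375], [578.4263916015625, 53.338104248046875], [670.4134521484375, 297.0791320800781], [575.0770263671875, 333.05877685546875]]
red 262 [527.28022705  72.85273545 248.15550289] [-0.11952465 -0.38612088  0.91467181] -54.305678377881726 39.62019394225732
vstop 25 [594.3931847  232.59509224  37.08691301] [572.77068414  91.25288107  29.65597675] [672.36077805 272.09280103  44.54814766]
sh 8 2 [436.61122263 417.96437892   8.43673753] [435.48293286 415.50436981   8.22473357] [437.7395124  420.42438803   8.6487415 ]
sh 20 32 [452.41666477 386.21711284  34.93557967] [435.50210408 376.08832818  26.67523076] [477.61831984 416.48572885  39.96581305]
sh 40 52 [449.11778166 390.01623071  48.94744478] [437.21366018 377.23712954  40.1968857 ] [474.15876984 415.04222372  58.30863863]
sh 60 12 [446.65720893 388.75411752  68.38805731] [439.74235497 378.42520683  60.18166842] [467.52444794 408.82875941  74.94660852]
sh 75 175 [455.393689
[... 1005 characters left out ...]
632.09797649 273.81178643  40.37240678]
sh 8 41 [445.15561007 383.49204647  14.43019644] [434.03723545 372.92393151   8.51430096] [464.81410054 405.09867068  19.89691512]
sh 20 91 [444.49562965 383.69096959  30.76633039] [432.1877073  371.68932791  20.18276422] [468.97629014 410.94636761  39.9789162 ]
sh 40 105 [446.02104268 384.43649826  49.80734883] [432.49366033 371.54030661  40.03406196] [469.3402057  404.15529846  59.93653636]
sh 60 53 [445.57593726 384.27943916  68.41267817] [437.01025366 375.35326432  60.40694041] [460.38831541 401.01454889  74.66538314]
sh 75 112 [450.60776803 389.12047654  83.49356034] [436.97478392 375.10058334  75.39200007] [468.42865464 408.62927982  93.88821607]
```

```bash
cat > inc.py <<'E'
import sys
from h import *
from scipy.spatial.transform import Rotation as Ro
def go(p,yaw,tilt=0):
    """row reaching TCP p, tool down, tool y at yaw deg (world)"""
    s=manip.state();R0=Ro.from_quat(s['ee_rot'])
    a=np.radians(yaw);y=np.array([np.cos(a),np.sin(a),0]);z=np.array([0,0,-1.]);x=np.cross(y,z)
    R1=Ro.from_matrix(np.c_[x,y,z])
    d=R0.inv().apply(np.array(p)-s['tool_pos']);r=(R0.inv()*R1).as_rotvec(degrees=True)
    print(np.round(d,1),np.round(r,1))
ORG=np.array([606.8,272.7,0]);YAW=69.32
def press(p):
    a=np.radians(YAW);M=np.array([[np.cos(a),np.sin(a),0],[-np.sin(a),np.cos(a),0],[0,0,1]])
    return (np.asarray(p)-ORG)@M.T
def world(p):
    a=np.radians(YAW);M=np.array([[np.cos(a),-np.sin(a),0],[np.sin(a),np.cos(a),0],[0,0,1]])
    return M@np.asarray(p,float)+ORG
E
python3 - <<'E'
from inc import *
s=manip.state();print(s['tool_pos'])
go([455,394,150],-20.7)
for n in('top1','scene1'):
    W=cloud(dict(np.load(f'pics/{n}.npz')));P=press(W.reshape(-1,3))
    k=P[(abs(P[:,1])<50)&(P[:,0]>-250)&(P[:,0]<60)&(P[:,2]>20)&(P[:,2]<300)]
    for z in range(20,300,20):
        q=k[(k[:,2]>=z)&(k[:,2]<z+20)]
        if len(q):print(n,z,len(q),q[:,:2].min(0).round(),q[:,:2].max(0).round(),np.median(q[:,:2],0).round())
E
```

```text
[304.02205183 601.91129946 230.08916947]
[-228.5 -117.3   80.3] [-0.1  0.1 83.9]
top1 20 225 [-204.  -43.] [39. 45.] [-33.  24.]
top1 40 140 [-204.  -30.] [-4. 33.] [-81.  28.]
top1 60 97 [-205.  -16.] [-60.  29.] [-132.   28.]
top1 80 775 [-206.  -28.] [-61.  29.] [-118.   16.]
top1 100 177 [-194.  -12.] [-85.  17.] [-149.    6.]
top1 120 277 [-195.  -14.] [-85.  17.] [-140.    9.]
top1 140 88 [-190.  -16.] [-103.   18.] [-176.    4.]
top1 160 55 [-197.   -4.] [-109.    8.] [-183.    5.]
top1 180 36 [-201.   -4.] [-114.   11.] [-128.    6.]
top1 200 154 [-213.  -11.] [-95.  15.] [-140.    4.]
top1 220 201 [-219.  -13.] [-97.  14.] [-124.    3.]
top1 240 56 [-228.   -7.] [-208.   11.] [-215.    5.]
top1 260 96 [-239.   -8.] [-216.   11.] [-226.    4.]
top1 280 16 [-235.   -4.] [-225.    7.] [-229.    0.]
scene1 20 378 [-211.  -32.] [-6. 36.] [-135.   27.]
scene1 40 287 [-210.  -27.] [-14.  35.] [-177.   28.]
scene1 60 305 [-210.  -26.] [-68.  32.] [-177.   28.]
scene1 80 603 [-210.  -24.] [-63.  31.] [-167.   17.]
scene1 100 248 [-200.  -12.] [-86.  18.] [-149.   15.]
scene1 120 363 [-200.  -14.] [-84.  19.] [-141.    9.]
scene1 140 84 [-198.   -6.] [-108.   20.] [-175.    7.]
scene1 160 77 [-203.   -5.] [-115.   11.] [-129.    6.]
scene1 180 63 [-216.   -3.] [-117.   13.] [-133.    8.]
scene1 200 187 [-223.  -10.] [-100.   17.] [-143.    7.]
scene1 220 136 [-233.  -10.] [-99.  14.] [-129.    6.]
scene1 240 52 [-239.   -3.] [-216.   13.] [-230.    9.]
scene1 260 87 [-244.   -6.] [-224.   13.] [-237.    7.]
scene1 280 5 [-237.    1.] [-233.    6.] [-234.    4.]
```

Call:
play_rows(increments=[[-60, -30, 0, 0, 0, 10.4, 1], [-115, -60, 0, 0, 0, 20.8, 1], [-170, -90, 0, 0, 0, 31.2, 1], [-228, -117, 0, 0, 0, 41.6, 1], [-228, -117, 0, 0, 0, 52, 1], [-228, -117, 20, 0, 0, 62.4, 1], [-228, -117, 50, 0, 0, 72.8, 1], [-228, -117, 80, 0, 0, 83.9, 1], [-228, -117, 80, 0, 0, 83.9, 1], [-228, -117, 80, 0, 0, 83.9, 1]])

```text
time_s: 1.35
tool_pos: [455.4, 395.5, 152.0]
ee_rot: [0.822, 0.57, 0.0, -0.0]
ft_force: [0.2, -0.6, 0.5]
width: 85.5
grasp_force: 0.0
```

```bash
python3 - <<'E'
from inc import *
s=snap('wrist','w1');W=cloud(s);print(manip.state()['tool_pos'],manip.state()['joints'],-s['R'].T@s['t'])
k=(abs(W[...,0]-455)<60)&(abs(W[...,1]-394)<60)
for a,b in((20,40),(40,60),(60,72),(75,85),(85,100)):
    q=W[k&(W[...,2]>a)&(W[...,2]<b)]
    if len(q):print(a,len(q),q.min(0).round(),q.max(0).round(),q.mean(0).round(1))
go([455,394,35],-20.7)
E
```

```text
[455.87157766 395.90074699 152.78140079] [6.73843298e-01 1.89731365e-01 1.84405429e+00 2.36872308e-05
 1.10566620e+00 1.03263382e+00] [480.99091839 464.99303243 294.93514709]
20 293 [434. 387.  20.] [476. 419.  40.] [460.  412.1  33.5]
40 530 [435. 387.  40.] [474. 417.  60.] [458.7 409.1  50. ]
60 180 [441. 392.  60.] [470. 413.  72.] [458.8 408.5  65. ]
75 615 [436. 380.  75.] [470. 413.  85.] [455.8 401.7  81.3]
85 972 [440. 382.  85.] [467. 409.  91.] [453.6 396.6  87.7]
[ -2.3  -0.3 117.8] [ 0.1 -0.1  0.1]
```

View pics/w1.png

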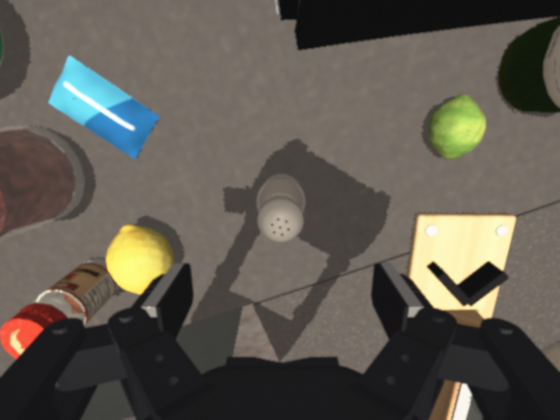

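The wrist view shows the shaker cap at (280,222), centred between the fingers, with the lemon at (140,258), the lime at (457,126) and the V-stop at (468,282). Now descending.

Call:
play_rows(increments=[[-1.3, -0.8, 30, 0, 0, 0, 1], [-1.3, -0.8, 60, 0, 0, 0, 1], [-1.3, -0.8, 90, 0, 0, 0, 1], [-1.3, -0.8, 110, 0, 0, 0, 1], [-1.3, -0.8, 120, 0, 0, 0, 1], [-1.3, -0.8, 120, 0, 0, 0, 1], [-1.3, -0.8, 120, 0, 0, 0, 0.3], [-1.3, -0.8, 120, 0, 0, 0, 0.15], [-1.3, -0.8, 120, 0, 0, 0, 0.1], [-1.3, -0.8, 120, 0, 0, 0, 0.05]])

```text
time_s: 2.65
tool_pos: [454.1, 394.4, 31.6]
ee_rot: [0.823, 0.569, 0.0, -0.0]
ft_force: [-0.4, 0.2, -0.5]
width: 44.9
grasp_force: 0.0
```

Call:
play_rows(increments=[[0, 0, 0, 0, 0, 0, -0.1], [0, 0, 0, 0, 0, 0, -0.2], [0, 0, 0, 0, 0, 0, -0.4], [0, 0, 0, 0, 0, 0, -0.6], [0, 0, 0, 0, 0, 0, -1], [0, 0, 0, 0, 0, 0, -1], [0, 0, 0, 0, 0, 0, -1]])

```text
time_s: 3.52
tool_pos: [454.0, 394.6, 32.2]
ee_rot: [0.823, 0.569, 0.0, -0.0]
ft_force: [-1.9, -0.2, 5.6]
width: 37.5
grasp_force: 59.1
```

Call:
play_rows(increments=[[0, 0, -10, 0, 0, 0, -1], [0, 0, -40, 0, 0, 0, -1], [0, 0, -80, 0, 0, 0, -1], [0, 0, -80, 0, 0, 0, -1], [0, 0, -80, 0, 0, 0, -1]])

```text
time_s: 4.15
tool_pos: [453.6, 394.0, 111.1]
ee_rot: [0.823, 0.569, -0.0, 0.0]
ft_force: [-0.4, 0.4, -1.2]
width: 37.4
grasp_force: 59.6
```

```bash
python3 - <<'E'
from inc import *
s=manip.state();print(s['tool_pos'],s['width'],s['grasp_force'],s['ft_force'])
p=world([25,0,112]);print(p);go(p,-20.68)
s=snap('wrist','w2');W=cloud(s)
c=s['R']@manip.state()['tool_pos']+s['t'];print(c)
E
```

```text
[453.64953198 393.98432025 111.0627251 ] 37.44675626000744 59.620508858934045 [-0.37146709  0.4122004  -1.19668428]
[615.62870727 296.089184   112.        ]
[-34.3 186.1  -0.9] [-0.  0. -0.]
[1.10878678e-01 2.94418814e+01 1.59345579e+02]
```

View pics/w2.png

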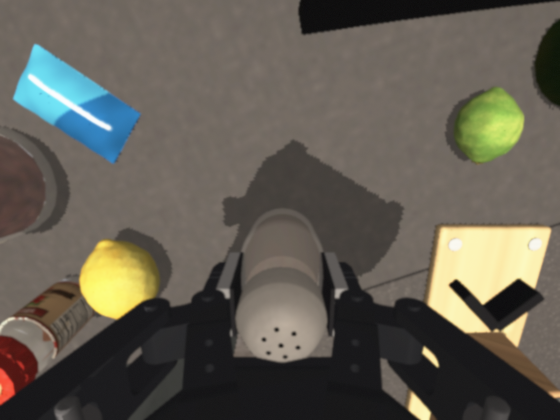

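The shaker is held upright, with its cap at (280,320) and the V-stop at (497,300). Next I carry it to above the seat's open side.

Call:
play_rows(increments=[[-6, 30, 0, 0, 0, 0, -1], [-12, 65, 0, 0, 0, 0, -1], [-19, 105, 0, 0, 0, 0, -1], [-27, 145, 0, 0, 0, 0, -1], [-31, 170, 0, 0, 0, 0, -1], [-34, 186, 0, 0, 0, 0, -1], [-34, 186, 0, 0, 0, 0, -1], [-34, 186, 0, 0, 0, 0, -1]])

```text
time_s: 5.2
tool_pos: [614.8, 297.4, 111.0]
ee_rot: [0.822, 0.569, -0.0, -0.0]
ft_force: [0.4, -0.2, -1.6]
width: 37.5
grasp_force: 59.7
```

```bash
python3 - <<'E'
from inc import *
st=manip.state();print(st['tool_pos'],press(st['tool_pos']),st['ft_force'])
s=snap('wrist','w3');W=cloud(s);P=press(W.reshape(-1,3)).reshape(W.shape);V=s['frame'].max(2)
t=press(st['tool_pos'])
k=(abs(P[...,0]-t[0])<40)&(abs(P[...,1]-t[1])<17)
for a in range(80,172,8):
    q=P[k&(P[...,2]>=a)&(P[...,2]<a+8)]
    if len(q)>5:print(a,len(q),(q.min(0)-t).round(1),(q.max(0)-t).round(1))
for n in('w3','w2','w1'):
    s=dict(np.load(f'pics/{n}.npz'));W=cloud(s);P=press(W.reshape(-1,3)).reshape(W.shape);V=s['frame'].max(2)
    q=P[(P[...,2]>30)&(P[...,2]<46)&(V<60)&(abs(P[...,1])<60)&(P[...,0]>-60)&(P[...,0]<50)]
    if len(q):
        print(n,'v',len(q),q.mean(0),q.min(0),q.max(0))
    q=P[(P[...,2]>8)&(P[...,2]<17)&(s['frame'][...,0]>150)&(abs(P[...,1])<60)&(P[...,0]>0)&(P[...,0]<60)]
    if len(q): print('plate',len(q),q.min(0),q.max(0),np.percentile(q,[1,99],axis=0).round(1).tolist())
E
```

```text
[614.82664754 297.36485971 110.98782091] [ 25.91023454   1.2008836  110.98782091] [ 0.40052483 -0.17711047 -1.58380954]
80 95 [ 13.2 -16.4 -28.9] [ 23.2  16.1 -23.1]
88 183 [ 13.4 -16.9 -23. ] [ 23.7  16.5 -15.2]
96 215 [ 15.4 -16.4 -15. ] [24.4 16.8 -7. ]
104 367 [ 15.3 -16.7  -6.9] [24.6 16.9  1. ]
112 633 [ 12.1 -17.    1. ] [24.1 17.   9. ]
120 745 [  8.4 -17.    9. ] [23.4 16.9 17. ]
128 887 [  2.6 -17.   17. ] [21.2 17.  25. ]
136 927 [  1.9 -16.6  25. ] [19.4 17.  33. ]
144 646 [  5.8 -15.1  33. ] [18.4 16.7 41. ]
152 1498 [ -6.3 -16.2  41. ] [18.6 17.  49. ]
160 4362 [ -9.8 -14.5  49. ] [17.3 16.  57. ]
168 361 [ -6.  -16.5  57. ] [16.6 16.8 65. ]
plate 4403 [  0.06740938 -46.89378003   8.22797461] [44.29161924 52.87174983 15.92712269] [[1.0, -45.8, 10.0], [43.3, 51.4, 14.5]]
w2 v 1240 [-19.69127239   0.54675748  36.75381536] [-39.72807031 -30.07741524  30.00026989] [-4.04006873 38.59065263 40.12838497]
plate 5169 [ 9.12495818e-03 -4.72012633e+01  8.01933377e+00] [44.32238577 52.92063305 15.227725  ] [[0.4, -44.9, 8.8], [43.6, 51.9, 14.3]]
w1 v 857 [-20.01685686   0.55931262  36.76421325] [-38.57449407 -29.68916418  30.02227825] [-3.42040171 38.25330802 40.0224816 ]
plate 4040 [ 1.63633281e-02 -4.69106836e+01  8.00377142e+00] [44.44794731 53.31202426 16.0938035 ] [[0.5, -45.1, 9.4], [43.5, 52.4, 14.3]]
```

View pics/w3.png

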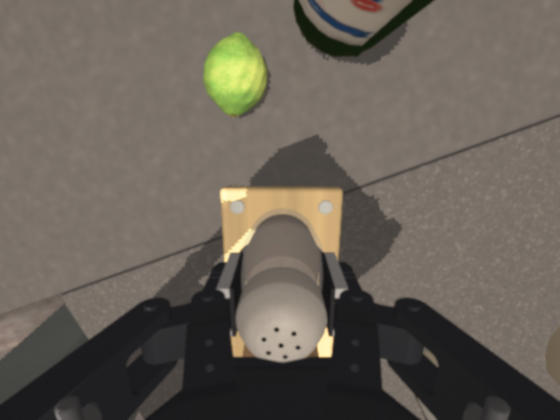

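The shaker hangs over the open end of the plate; the plate edges at row 200 are columns 221 and 342, and the cap is centred at column 281. I check the lateral offset relative to the tool.

```bash
python3 - <<'E'
from inc import *
Rt=Ro.from_quat(manip.state()['ee_rot']);T=manip.state()['tool_pos']
for n in('w3','w2','w1'):
    s=dict(np.load(f'pics/{n}.npz'));W=cloud(s);P=press(W.reshape(-1,3)).reshape(W.shape)
    h=cv2.cvtColor(s['frame'],cv2.COLOR_RGB2HSV)
    m=(h[...,0]>8)&(h[...,0]<35)&(h[...,1]>60)&(P[...,2]>7)&(P[...,2]<17)&(abs(P[...,1])<70)&(P[...,0]<60)&(P[...,0]>-20)
    for a in range(-15,45,10):
        q=P[m&(P[...,0]>a)&(P[...,0]<a+10)]
        if len(q)>10:print(n,a,q[:,1].min().round(1),q[:,1].max().round(1))
    if n=='w3':
        print(s['mtx'][0],s['R']@Rt.as_matrix())
        q=P[(P[...,2]>100)&(P[...,2]<185)];t=press(T)
        for a in (100,110,120,130,140,150,160):
            k=(P[...,2]>a)&(P[...,2]<a+10)&(abs(P[...,0]-t[0]-15)<14)&(h[...,1]<60)&(h[...,2]>90)
            q=P[k]-t
            if len(q)>10:print('sh',a,np.percentile(q[:,1],[0.5,99.5]).round(1),np.percentile(q[:,0],[1,99]).round(1))
    q=P[(P[...,2]>30)&(P[...,2]<46)&(s['frame'].max(2)<60)&(abs(P[...,1])<60)&(P[...,0]>-60)&(P[...,0]<50)]
    if len(q):
        for e in(-15,-10,-5):
            k=q[abs(q[:,0]-e)<2]; print('vx',e,k[:,1].min().round(1),k[:,1].max().round(1))
E
```

```text
w3 -15 -46.9 52.8
w3 -5 -47.2 53.0
w3 5 -47.1 52.3
w3 15 -46.9 53.0
w3 25 -47.1 52.9
w3 35 -47.2 52.4
[308.42488294   0.         281.84045434] [[-8.82700615e-04  9.99999462e-01  5.44707254e-04]
 [-9.56390716e-01 -6.85103724e-04 -2.92089589e-01]
 [-2.92089059e-01 -7.78780621e-04  9.56390807e-01]]
sh 100 [-12.1  12.3] [20.2 24.3]
sh 110 [-23.8  24. ] [10.2 24. ]
sh 120 [-24.4  24.8] [ 9.7 22.2]
sh 130 [-24.3  25.1] [ 6.8 20.2]
sh 140 [-24.6  25.1] [ 6.9 18.1]
sh 150 [-23.5  22.6] [ 2.2 18.1]
sh 160 [-14.   15.2] [ 1.2 16. ]
w2 -15 -46.7 53.1
w2 -5 -46.2 53.3
w2 5 -46.6 53.2
w2 15 -47.2 53.0
w2 25 -46.3 52.9
w2 35 -46.5 52.7
vx -15 -27.7 33.6
vx -10 -30.1 38.6
vx -5 -27.4 36.1
w1 -15 -47.1 53.5
w1 -5 -46.4 53.4
w1 5 -46.6 53.4
w1 15 -46.9 53.3
w1 25 -46.6 53.4
w1 35 -46.8 53.2
vx -15 -27.6 32.5
vx -10 -29.7 38.3
vx -5 -26.8 36.4
```

Call:
play_rows(increments=[[-8, -1.5, 0, 0, 0, 0, -1], [-16, -1.5, 10, 0, 0, 0, -1], [-16, -1.5, 30, 0, 0, 0, -1], [-16, -1.5, 50, 0, 0, 0, -1], [-16, -1.5, 60, 0, 0, 0, -1], [-16, -1.5, 63, 0, 0, 0, -1], [-16, -1.5, 63, 0, 0, 0, -1], [-16, -1.5, 63, 0, 0, 0, -1]])

```text
time_s: 6.25
tool_pos: [609.5, 282.6, 49.1]
ee_rot: [0.823, 0.569, 0.001, 0.0]
ft_force: [0.3, 0.0, -0.7]
width: 37.4
grasp_force: 59.7
```

Call:
play_rows(increments=[[0, 0, 0.7, 0, 0, 0, -1], [0, 0, 1.4, 0, 0, 0, -1], [0, 0, 1.4, 0, 0, 0, -1], [0, 0, 1.4, 0, 0, 0, -1]])

```text
time_s: 6.75
tool_pos: [608.8, 282.3, 46.9]
ee_rot: [0.823, 0.569, 0.0, 0.0]
ft_force: [0.2, 0.0, -0.9]
width: 37.5
grasp_force: 59.7
```

```bash
cat > st.py <<'E'
from inc import *
for i in range(3):
    s=manip.state();print(s['time_s'],s['tool_pos'].round(2),press(s['tool_pos']).round(2),s['ft_force'].round(2),s['moment'].round(2),s['width'],s['grasp_force'],s['joints'].round(3))
    break
E
python3 st.py
```

```text
6.75 [608.8  282.31  46.92] [ 9.69  1.53 46.92] [ 0.18  0.04 -0.94] [-0.03 -0.01 -0.02] 37.50233214073856 59.661017870530486 [ 0.397  0.417  1.764 -0.     0.961  0.758]
```

Call:
play_rows(increments=[[0, -0.5, 0.7, 0, 0, 0, -1], [0, -1, 1.4, 0, 0, 0, -1], [0, -1, 1.4, 0, 0, 0, -1], [0, -1, 2, 0, 0, 0, -1], [0, -1, 2, 0, 0, 0, -1]])

```text
time_s: 7.38
tool_pos: [607.9, 282.6, 44.8]
ee_rot: [0.823, 0.569, -0.0, 0.0]
ft_force: [0.0, 0.9, -0.5]
width: 37.5
grasp_force: 59.7
```

Call:
play_rows(increments=[[0, 0, 0.5, 0, 0, 0, -1], [0, 0, 0.5, 0, 0, 0, -1]])

```text
time_s: 7.62
tool_pos: [607.9, 282.6, 44.3]
ee_rot: [0.823, 0.569, -0.0, -0.0]
ft_force: [0.8, 0.3, -0.2]
width: 37.5
grasp_force: 59.7
```

```bash
python3 st.py
```

```text
7.625 [607.85 282.64  44.31] [ 9.67  2.53 44.31] [ 0.77  0.27 -0.21] [-0.07  0.02  0.  ] 37.48028156774708 59.66154061839916 [ 0.398  0.419  1.767 -0.     0.956  0.759]
```

Call:
play_rows(increments=[[-2, 0, 0, 0, 0, 0, -1], [-4, 0, 0, 0, 0, 0, -1], [-6, 0, 0, 0, 0, 0, -1], [-8, 0, 0, 0, 0, 0, -1], [-8, 0, 0, 0, 0, 0, -1]])

```text
time_s: 8.25
tool_pos: [605.0, 275.0, 44.4]
ee_rot: [0.823, 0.568, -0.0, -0.0]
ft_force: [-0.5, 0.1, -0.5]
width: 37.5
grasp_force: 59.7
```

Call:
play_rows(increments=[[-1, 0, 0, 0, 0, 0, -1], [-1, 0, 0, 0, 0, 0, -1]])

```text
time_s: 8.5
tool_pos: [604.7, 274.2, 44.4]
ee_rot: [0.823, 0.569, 0.0, -0.0]
ft_force: [-0.0, -0.6, -1.2]
width: 37.5
grasp_force: 59.7
```

Call:
play_rows(increments=[[-0.7, 0, 0, 0, 0, 0, -1], [-0.7, 0, 0, 0, 0, 0, -1]])

```text
time_s: 8.75
tool_pos: [604.5, 273.6, 44.4]
ee_rot: [0.823, 0.569, 0.0, 0.0]
ft_force: [0.1, 0.5, -1.0]
width: 37.9
grasp_force: 59.7
```

```bash
python3 st.py
```

```text
8.75 [604.45 273.57  44.4 ] [-1.00e-02  2.51e+00  4.44e+01] [ 0.06  0.47 -1.04] [0.02 0.04 0.03] 37.87271222940932 59.66125347884372 [ 0.387  0.407  1.783 -0.     0.951  0.749]
```

Call:
play_rows(increments=[[-0.7, 0, 0, 0, 0, 0, -1], [-0.7, 0, 0, 0, 0, 0, -1]])

```text
time_s: 9.0
tool_pos: [604.2, 272.9, 44.3]
ee_rot: [0.823, 0.569, -0.0, -0.0]
ft_force: [-0.5, 1.2, -1.1]
width: 37.4
grasp_force: 59.7
```

Call:
play_rows(increments=[[-0.7, 0, 0, 0, 0, 0, -1], [-0.7, 0, 0, 0, 0, 0, -1]])

```text
time_s: 9.25
tool_pos: [603.9, 272.2, 44.4]
ee_rot: [0.823, 0.569, -0.0, -0.0]
ft_force: [0.3, -1.0, -0.7]
width: 37.3
grasp_force: 59.7
```

```bash
python3 st.py
```

```text
9.25 [603.93 272.24  44.38] [-1.45  2.52 44.38] [ 0.27 -0.96 -0.71] [-0.01  0.01  0.  ] 37.3290108849 59.66145912534557 [ 0.386  0.406  1.785 -0.     0.951  0.747]
```

Call:
play_rows(increments=[[-0.7, 0, 0, 0, 0, 0, -1], [-0.7, 0, 0, 0, 0, 0, -1]])

```text
time_s: 9.5
tool_pos: [603.7, 271.6, 44.4]
ee_rot: [0.823, 0.569, -0.0, 0.0]
ft_force: [0.1, 0.5, -0.4]
width: 37.6
grasp_force: 59.7
```

Call:
play_rows(increments=[[-0.7, 0, 0, 0, 0, 0, -1], [-0.7, 0, 0, 0, 0, 0, -1]])

```text
time_s: 9.75
tool_pos: [603.4, 270.9, 44.4]
ee_rot: [0.823, 0.569, -0.0, -0.0]
ft_force: [0.9, 1.0, -0.0]
width: 37.6
grasp_force: 59.7
```

```bash
python3 st.py
```

```text
9.75 [603.42 270.93  44.37] [-2.85  2.54 44.37] [ 0.95  0.98 -0.02] [ 0.04 -0.03  0.01] 37.61602715958469 59.66068919165991 [ 0.384  0.404  1.788 -0.     0.95   0.746]
```

Call:
play_rows(increments=[[-0.6, 0, 0, 0, 0, 0, -1], [-0.6, 0, 0, 0, 0, 0, -1]])

```text
time_s: 10.0
tool_pos: [603.2, 270.4, 44.4]
ee_rot: [0.823, 0.569, -0.0, 0.0]
ft_force: [-0.5, 0.4, -1.0]
width: 37.6
grasp_force: 59.7
```

Call:
play_rows(increments=[[-0.6, 0, 0, 0, 0, 0, -1], [-0.6, 0, 0, 0, 0, 0, -1]])

```text
time_s: 10.25
tool_pos: [603.0, 269.8, 44.4]
ee_rot: [0.823, 0.569, -0.0, -0.0]
ft_force: [-0.1, 0.4, -1.4]
width: 37.8
grasp_force: 59.7
```

```bash
python3 st.py
```

```text
10.25 [602.99 269.79  44.35] [-4.06  2.53 44.35] [-0.14  0.41 -1.43] [-0.04  0.02 -0.05] 37.79544131149916 59.66157610528171 [0.383 0.403 1.79  0.    0.949 0.744]
```

Call:
play_rows(increments=[[-0.7, 0, 0, 0, 0, 0, -1], [-0.7, 0, 0, 0, 0, 0, -1]])

```text
time_s: 10.5
tool_pos: [602.8, 269.1, 44.4]
ee_rot: [0.823, 0.569, -0.0, -0.0]
ft_force: [0.3, -0.1, -1.2]
width: 37.4
grasp_force: 59.7
```

Call:
play_rows(increments=[[-0.7, 0, 0, 0, 0, 0, -1], [-0.7, 0, 0, 0, 0, 0, -1]])

```text
time_s: 10.75
tool_pos: [602.6, 268.5, 44.4]
ee_rot: [0.823, 0.569, 0.0, 0.0]
ft_force: [0.6, -0.1, -0.5]
width: 37.7
grasp_force: 59.7
```

```bash
python3 st.py; python3 - <<'E'
from inc import *
snap('scene','s2')
f=cv2.imread('pics/s2.png');cv2.imwrite('pics/s2c.png',cv2.resize(f[130:290,220:420],None,fx=4,fy=3.75,interpolation=cv2.INTER_CUBIC))
E
```

```text
10.75 [602.6  268.54  44.43] [-5.38  2.46 44.43] [ 0.56 -0.06 -0.54] [-0.01  0.02  0.03] 37.69711742009402 59.667135095223784 [0.381 0.401 1.792 0.    0.949 0.743]
```

View pics/s2c.png

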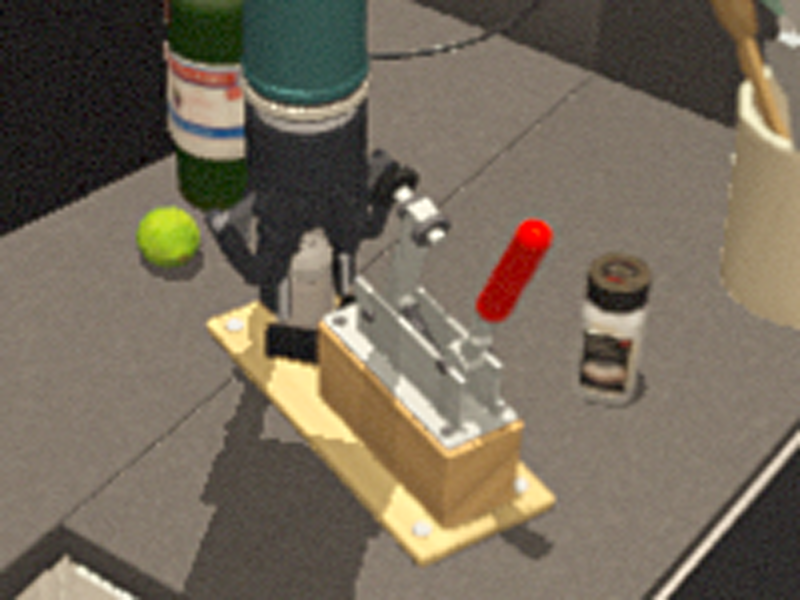

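The shaker stands behind the black V-stop block (near (290,340)) with the clamp pad up and clear. I keep feeling towards the V.

Call:
play_rows(increments=[[-0.6, 0, 0, 0, 0, 0, -1], [-0.6, 0, 0, 0, 0, 0, -1]])

```text
time_s: 11.05
tool_pos: [602.5, 268.2, 44.5]
ee_rot: [0.823, 0.569, 0.0, -0.0]
ft_force: [1.0, 0.3, -0.8]
width: 37.7
grasp_force: 59.6
```

Call:
play_rows(increments=[[-0.6, 0, 0, 0, 0, 0, -1], [-0.6, 0, 0, 0, 0, 0, -1]])

```text
time_s: 11.3
tool_pos: [602.5, 267.9, 44.6]
ee_rot: [0.823, 0.569, 0.001, -0.0]
ft_force: [1.1, 3.9, -0.8]
width: 37.6
grasp_force: 59.6
```

```bash
python3 st.py; python3 - <<'E'
from inc import *
t=press(manip.state()['tool_pos'])
s=snap('wrist');W=cloud(s);P=press(W.reshape(-1,3)).reshape(W.shape);h=cv2.cvtColor(s['frame'],cv2.COLOR_RGB2HSV)
for a in range(14,112,8):
    k=(P[...,2]>a)&(P[...,2]<a+8)&(abs(P[...,0]-t[0]-12)<16)&(abs(P[...,1]-t[1])<12)&(h[...,1]<60)
    q=P[k]
    if len(q)>10:print('sh',a,len(q),np.percentile(q[:,0],[1,98]).round(1))
s=dict(np.load('pics/scene1.npz'))
for n in('w1','w2'):
    s=dict(np.load(f'pics/{n}.npz'));W=cloud(s);P=press(W.reshape(-1,3)).reshape(W.shape)
    q=P[(P[...,2]>34)&(P[...,2]<41)&(s['frame'].max(2)<70)&(abs(P[...,1])<60)&(P[...,0]>-60)&(P[...,0]<50)]
    for y in range(-32,42,6):
        k=q[abs(q[:,1]-y)<1.5]
        if len(k)>3: print(n,y,np.percentile(k[:,0],[3,97]).round(1))
E
```

```text
11.3 [602.49 267.93  44.62] [-5.99  2.34 44.62] [ 1.08  3.87 -0.76] [ 0.53 -0.19  0.03] 37.644613049422944 59.645606585545465 [3.800e-01 4.000e-01 1.793e+00 1.000e-03 9.470e-01 7.410e-01]
sh 30 107 [15.1 18.5]
sh 38 281 [14.5 18.7]
sh 46 468 [12.4 18. ]
sh 54 543 [10.4 16.2]
sh 62 654 [ 7.9 14.4]
sh 70 731 [ 5.5 12.5]
sh 78 555 [ 5.5 11.6]
sh 86 1096 [ 3.8 11.4]
sh 94 3535 [-9.7  8.8]
sh 102 156 [-9.4  0.7]
sh 110 29 [2.3 3.5]
w1 -26 [-15.5  -5.1]
w1 -20 [-19.7  -8.4]
w1 -14 [-25.2 -14.7]
w1 -8 [-31.1 -20.3]
w1 -2 [-37.4 -25.6]
w1 4 [-37.3 -30.4]
w1 10 [-37.3 -26. ]
w1 16 [-31.1 -20.6]
w1 22 [-24.3 -16.4]
w1 28 [-18.9 -10.1]
w1 34 [-11.9  -3.9]
w2 -26 [-16.8  -4.4]
w2 -20 [-20.3  -8. ]
w2 -14 [-25.1 -13.3]
w2 -8 [-30.4 -19.9]
w2 -2 [-37.3 -25. ]
w2 4 [-37.7 -30.9]
w2 10 [-37.8 -25. ]
w2 16 [-31.1 -19.3]
w2 22 [-25.3 -15.1]
w2 28 [-19.5  -9. ]
w2 34 [-13.6  -4.5]
```

Call:
play_rows(increments=[[0, 0, 0.4, 0, 0, 0, -1], [0, 0, 0.4, 0, 0, 0, -0.1], [0, 0, 0.4, 0, 0, 0, 0.0], [0, 0, 0.4, 0, 0, 0, 0.15], [0, 0, 0.4, 0, 0, 0, 0.3], [0, 0, 0.4, 0, 0, 0, 0.6], [0, 0, 0.4, 0, 0, 0, 1], [0, 0, 0.4, 0, 0, 0, 1]])

```text
time_s: 12.35
tool_pos: [602.1, 267.4, 44.0]
ee_rot: [0.823, 0.569, -0.0, 0.0]
ft_force: [-1.1, 0.3, -0.1]
width: 85.2
grasp_force: 0.0
```

```bash
python3 st.py; cat > chk.py <<'E'
from inc import *
t=press(manip.state()['tool_pos'])
s=snap('wrist');W=cloud(s);P=press(W.reshape(-1,3)).reshape(W.shape);h=cv2.cvtColor(s['frame'],cv2.COLOR_RGB2HSV)
for a in range(14,112,8):
    k=(P[...,2]>a)&(P[...,2]<a+8)&(abs(P[...,0])<30)&(abs(P[...,1]-2)<24)&(h[...,1]<60)&(h[...,2]>70)
    q=P[k]
    if len(q)>10:print('sh',a,len(q),np.percentile(q[:,0],[1,98]).round(1),np.percentile(q[:,1],[1,99]).round(1))
E
python3 chk.py
```

```text
12.35 [602.13 267.39  43.98] [-6.61  2.49 43.98] [-1.12  0.34 -0.11] [ 0.03 -0.02 -0.02] 85.24401723945346 0.0 [ 0.38   0.4    1.794 -0.     0.947  0.741]
sh 30 92 [16.5 19.5] [-7.5 11.7]
sh 38 302 [14.3 19.6] [-10.3  15.1]
sh 46 644 [ 3.4 18.8] [-16.4  22.5]
sh 54 833 [ 1.4 17.1] [-15.5  21.8]
sh 62 932 [-0.  15.5] [-14.7  20.4]
sh 70 880 [ 0.2 14. ] [-13.1  19.4]
sh 78 660 [ 3.8 13.3] [-11.8  17.5]
sh 86 1600 [-6.1 13.1] [-12.7  18.8]
sh 94 4624 [-14.5  10.2] [-10.5  16.6]
sh 102 37 [-5.8  2.2] [-0.8  6.1]
```

Call:
play_rows(increments=[[0, 0, -10, 0, 0, 0, 1], [0, 0, -40, 0, 0, 0, 1], [0, 0, -85, 0, 0, 0, 1], [0, 0, -135, 0, 0, 0, 1], [0, 0, -190, 0, 0, 0, 0], [0, 0, -240, 0, 0, 0, -1], [0, 0, -270, 0, 0, 0, -1], [0, 0, -270, 0, 0, 0, -1], [0, 0, -270, 0, 0, 0, -1]])

```text
time_s: 13.52
tool_pos: [601.6, 267.2, 313.2]
ee_rot: [0.823, 0.569, -0.001, -0.0]
ft_force: [0.1, 0.7, -0.5]
width: 0.1
grasp_force: 0.0
```

```bash
python3 st.py; python3 chk.py; python3 - <<'E'
from inc import *
s=dict(np.load('pics/wrist.npz'));cv2.imwrite('pics/w5.png',s['frame'][:,:,::-1])
W=cloud(s);P=press(W.reshape(-1,3)).reshape(W.shape);h=cv2.cvtColor(s['frame'],cv2.COLOR_RGB2HSV)
m=((h[...,0]<8)|(h[...,0]>172))&(h[...,1]>150)&(P[...,2]>100)&(P[...,0]<-150)&(abs(P[...,1])<60)
q=P[m];print(len(q),q.min(0) if len(q) else '',q.max(0) if len(q) else '')
# combine red from scene & top: fit line in press frame
for n in('top1','scene1'):
    s=dict(np.load(f'pics/{n}.npz'));P=press(cloud(s).reshape(-1,3)).reshape(s['frame'].shape);h=cv2.cvtColor(s['frame'],cv2.COLOR_RGB2HSV)
    m=((h[...,0]<8)|(h[...,0]>172))&(h[...,1]>150)&(P[...,2]>150)&(P[...,2]<320)&(P[...,0]<-150)&(P[...,0]>-300)&(abs(P[...,1])<40)
    q=P[m];
    for z in range(190,300,15):
        k=q[abs(q[:,2]-z)<7.5]
        if len(k):print(n,z,len(k),k.min(0).round(),k.max(0).round(),k.mean(0).round(1))
go(world([-180,4,310]),-20.68)
E
```

```text
13.525 [601.6  267.21 313.21] [ -6.97   2.93 313.21] [ 0.14  0.68 -0.46] [0.01 0.04 0.01] 0.07847967923491583 0.0 [ 0.38   0.196  1.538 -0.     1.409  0.741]
sh 38 24 [-29.4  12.2] [-17.1  23.3]
sh 46 24 [-7.  17.9] [-15.2  23.3]
sh 54 56 [-4.6 17. ] [-16.2  16.8]
sh 62 77 [-4.9 15.4] [-14.5  21.3]
sh 70 46 [ 0.9 13.9] [-12.9  19.8]
sh 78 19 [ 5.1 13. ] [-10.3  15.5]
sh 86 149 [-19.6  12.7] [-13.4  20.3]
sh 94 472 [-17.4   9.4] [-10.8  17.6]
0  
top1 205 35 [-207.   -7.  198.] [-192.   11.  212.] [-197.7    4.6  206.2]
top1 220 38 [-211.   -6.  213.] [-198.   11.  227.] [-203.     4.2  220.6]
top1 235 33 [-219.   -4.  228.] [-204.   11.  242.] [-209.4    5.3  234.9]
top1 250 42 [-223.   -6.  243.] [-208.   11.  257.] [-214.4    3.5  249.7]
top1 265 38 [-239.   -5.  258.] [-215.   10.  272.] [-220.9    4.9  264.8]
top1 280 76 [-237.   -8.  273.] [-221.   10.  284.] [-229.     2.3  277.8]
scene1 190 11 [-214.    2.  192.] [-202.   12.  197.] [-210.1    7.5  195.1]
scene1 205 31 [-219.    0.  198.] [-199.   14.  212.] [-211.6    8.7  204.6]
scene1 220 36 [-227.    1.  213.] [-204.   13.  227.] [-217.1    9.2  219.8]
scene1 235 39 [-233.   -3.  228.] [-208.   13.  242.] [-222.4    8.7  235.1]
scene1 250 37 [-239.    2.  243.] [-216.   13.  257.] [-229.2    8.7  249.9]
scene1 265 45 [-243.    1.  258.] [-221.   13.  272.] [-234.8    8.8  266. ]
scene1 280 47 [-244.   -5.  273.] [-226.   12.  281.] [-236.     4.1  277. ]
[-172.7   -0.7    2.5] [-0.1  0.1 -0. ]
```

View pics/w5.png

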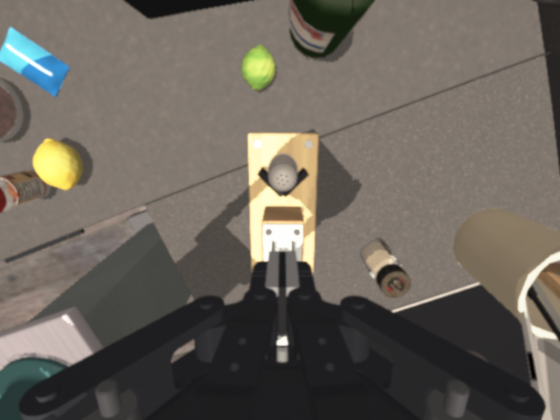

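The shaker's cap at (284,177) sits nested in the V-stop. Next: over the clamp to the handle, with the fingers shut.

Call:
play_rows(increments=[[-40, -1, 0, 0, 0, 0, -1], [-95, -1, 0, 0, 0, 0, -1], [-145, -1, 0, 0, 0, 0, -1], [-175, -1, 0, 0, 0, 0, -1], [-175, -1, 0, 0, 0, 0, -1], [-175, -1, 0, 0, 0, 0, -1], [-175, -1, 30, 0, 0, 0, -1], [-175, -1, 60, 0, 0, 0, -1], [-175, -1, 68, 0, 0, 0, -1], [-175, -1, 68, 0, 0, 0, -1]])

```text
time_s: 14.82
tool_pos: [539.2, 104.8, 245.3]
ee_rot: [0.822, 0.569, -0.001, -0.0]
ft_force: [0.9, -0.1, 1.1]
width: 0.1
grasp_force: 0.0
```

```bash
python3 st.py; python3 - <<'E'
from inc import *
s=manip.state();t=press(s['tool_pos'])
b=0.085
import math
for q in np.r_[0:1.0:0.1,1.0:1.25:0.04]:
    th=1.12-q+b
    c=np.array([-178.5-110*math.cos(th)+10*math.sin(th),135+110*math.sin(th)+10*math.cos(th)])
    T=c+[11,0]
    print(round(q,2),T.round(1),'inc x,z',(T[0]-t[0]).round(1),(t[2]-T[1]).round(1))
E
```

```text
14.825 [539.18 104.76 245.32] [-181.      3.96  245.32] [ 0.89 -0.14  1.07] [-0.02 -0.02  0.01] 0.08868249922627784 0.0 [0.146 0.018 1.856 0.    1.269 0.507]
0.0 [-197.5  241.3] inc x,z -16.5 4.0
0.1 [-208.   237.8] inc x,z -27.0 7.6
0.2 [-218.   233.2] inc x,z -37.0 12.1
0.3 [-227.6  227.7] inc x,z -46.6 17.6
0.4 [-236.5  221.2] inc x,z -55.5 24.1
0.5 [-244.8  213.9] inc x,z -63.8 31.4
0.6 [-252.3  205.8] inc x,z -71.3 39.5
0.7 [-258.9  197. ] inc x,z -77.9 48.4
0.8 [-264.7  187.5] inc x,z -83.7 57.8
0.9 [-269.4  177.6] inc x,z -88.4 67.8
1.0 [-273.2  167.2] inc x,z -92.2 78.1
1.04 [-274.4  162.9] inc x,z -93.4 82.4
1.08 [-275.4  158.6] inc x,z -94.4 86.7
1.12 [-276.3  154.3] inc x,z -95.3 91.0
1.16 [-276.9  149.9] inc x,z -95.9 95.4
1.2 [-277.4  145.5] inc x,z -96.5 99.8
1.24 [-277.8  141.1] inc x,z -96.8 104.2
```

Call:
play_rows(increments=[[-5, 0, 1, 0, 0, 0, -1], [-10, 0, 2, 0, 0, 0, -1], [-14, 0, 3, 0, 0, 0, -1], [-18, 0, 4.5, 0, 0, 0, -1], [-22, 0, 6, 0, 0, 0, -1], [-27, 0, 7.6, 0, 0, 0, -1], [-27, 0, 7.6, 0, 0, 0, -1]])

```text
time_s: 15.7
tool_pos: [529.2, 78.0, 237.9]
ee_rot: [0.823, 0.568, -0.001, 0.0]
ft_force: [0.8, -0.6, -0.2]
width: -0.1
grasp_force: 0.0
```

Call:
play_rows(increments=[[-5, 0, 2.2, 0, 0, 0, -1], [-10, 0, 4.5, 0, 0, 0, -1], [-15, 0, 7.3, 0, 0, 0, -1], [-19.6, 0, 10, 0, 0, 0, -1], [-24, 0, 13.2, 0, 0, 0, -1], [-28.5, 0, 16.5, 0, 0, 0, -1], [-28.5, 0, 16.5, 0, 0, 0, -1]])

```text
time_s: 16.58
tool_pos: [519.1, 51.5, 221.1]
ee_rot: [0.823, 0.568, -0.001, -0.0]
ft_force: [0.7, -0.0, 0.1]
width: 0.2
grasp_force: 0.0
```

```bash
python3 st.py; python3 - <<'E'
from inc import *
s=snap('top','t4');s2=snap('scene','s4');f=cv2.resize(s2['frame'][130:290,220:420],None,fx=4,fy=3.75)
cv2.imwrite('pics/s4c.png',f[:,:,::-1])
E
```

```text
16.575 [519.1   51.46 221.15] [-237.95    3.92  221.15] [ 0.67 -0.02  0.12] [-0.02  0.01 -0.02] 0.2318617418299292 0.0 [ 5.200e-02 -2.000e-02  1.939e+00 -1.000e-03  1.223e+00  4.140e-01]
```

View pics/s4c.png

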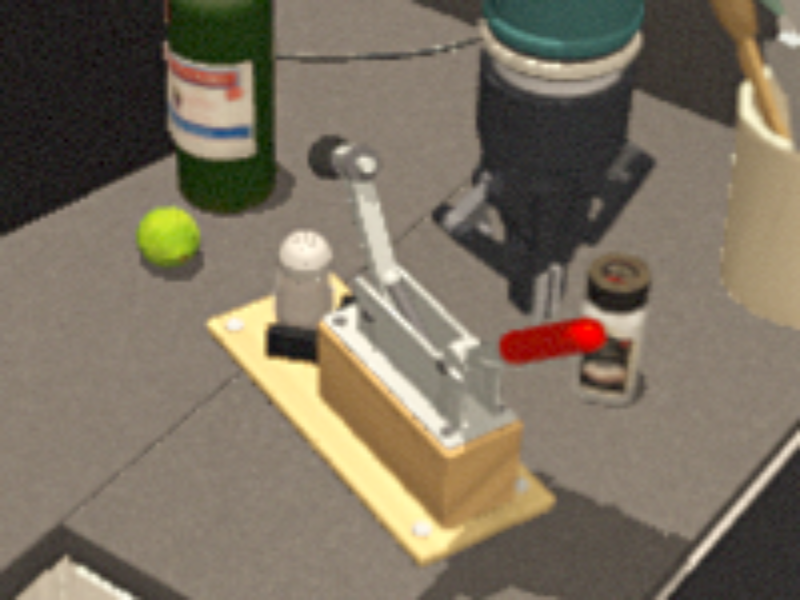

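The handle has already come down, with its grip from (500,345) to (605,335), ahead of the finger. The arm is partly swung, and the shaker stands in the V. I measure the handle angle.

```bash
cat > ha.py <<'E'
from inc import *
import sys
for n in sys.argv[1:]:
    s=snap(n[0:5] if n.startswith('scene') else 'top',n) if not n.endswith('4') else dict(np.load(f'pics/{n}.npz'))
    P=press(cloud(s).reshape(-1,3)).reshape(s['frame'].shape);h=cv2.cvtColor(s['frame'],cv2.COLOR_RGB2HSV)
    m=((h[...,0]<8)|(h[...,0]>172))&(h[...,1]>150)&(P[...,2]>60)&(P[...,2]<320)&(P[...,0]<-150)&(P[...,0]>-360)&(abs(P[...,1])<40)
    q=P[m]
    for x in range(-345,-180,12):
        k=q[abs(q[:,0]-x)<6]
        if len(k)>3:print(n,x,len(k),k[:,1].mean().round(1),'z',np.percentile(k[:,2],[3,50,97]).round(1))
E
python3 ha.py t4 s4
```

```text
t4 -237 7 8.4 z [192.8 201.  203. ]
t4 -225 59 2.9 z [186.7 194.3 202.5]
t4 -213 11 1.7 z [184.3 188.6 192.2]
s4 -297 16 3.1 z [235.5 240.7 245. ]
s4 -285 52 6.8 z [232.1 242.5 246.9]
s4 -273 41 9.2 z [216.1 230.6 243.8]
s4 -261 34 9.7 z [204.8 217.9 231.2]
s4 -249 30 9.8 z [194.  205.4 217.2]
s4 -237 32 9.4 z [181.2 196.2 208.2]
s4 -225 18 9.2 z [180.9 189.8 194.8]
```

Call:
play_rows(increments=[[-3.5, 0, 3.5, 0, 0, 0, -1], [-6.8, 0, 7.2, 0, 0, 0, -1], [-10.6, 0, 11.2, 0, 0, 0, -1], [-14.3, 0, 15.3, 0, 0, 0, -1], [-17.6, 0, 19.7, 0, 0, 0, -1], [-21, 0, 24.1, 0, 0, 0, -1], [-21, 0, 24.1, 0, 0, 0, -1]])

```text
time_s: 17.55
tool_pos: [511.4, 32.3, 196.8]
ee_rot: [0.823, 0.568, -0.001, -0.001]
ft_force: [0.1, 0.4, -0.7]
width: -0.0
grasp_force: 0.0
```

Call:
play_rows(increments=[[-2.9, 0, 4.8, 0, 0, 0, -1], [-5.8, 0, 9.5, 0, 0, 0, -1], [-8.2, 0, 14.5, 0, 0, 0, -1], [-8.2, 0, 14.5, 0, 0, 0, -1]])

```text
time_s: 18.05
tool_pos: [508.8, 24.6, 182.5]
ee_rot: [0.823, 0.568, -0.001, -0.0]
ft_force: [-0.3, 0.7, -0.0]
width: -0.1
grasp_force: 0.0
```

```bash
python3 st.py; python3 ha.py scene5
```

```text
18.05 [508.75  24.6  182.49] [-266.74    4.11  182.49] [-0.27  0.71 -0.03] [ 0.06 -0.01  0.02] -0.09626851792478622 0.0 [-0.    -0.013  2.006 -0.     1.149  0.361]
scene5 -321 54 6.3 z [177.6 186.  190.4]
scene5 -309 35 8.0 z [177.  184.4 189.1]
scene5 -297 33 7.2 z [169.4 180.6 185.2]
scene5 -285 38 6.9 z [166.3 176.8 182. ]
scene5 -273 33 8.8 z [162.8 172.2 194.4]
scene5 -261 29 8.4 z [160.  168.  176.3]
scene5 -249 31 7.9 z [156.5 163.9 168.1]
scene5 -237 12 6.7 z [155.1 161.7 165.7]
```

Call:
play_rows(increments=[[-1, 0, 2, 0, 0, 0, -1], [-2, 0, 4, 0, 0, 0, -1], [-2.9, 0, 6.5, 0, 0, 0, -1], [-2.9, 0, 6.5, 0, 0, 0, -1]])

```text
time_s: 18.6
tool_pos: [508.4, 22.1, 176.7]
ee_rot: [0.823, 0.568, 0.0, 0.0]
ft_force: [0.1, -0.1, -0.4]
width: -0.1
grasp_force: 0.1
```

Call:
play_rows(increments=[[-0.8, 0, 2, 0, 0, 0, -1], [-1.5, 0, 4, 0, 0, 0, -1], [-1.5, 0, 4, 0, 0, 0, -1]])

```text
time_s: 18.98
tool_pos: [508.1, 20.8, 173.4]
ee_rot: [0.823, 0.569, 0.0, 0.0]
ft_force: [-1.3, 1.2, 5.4]
width: -0.1
grasp_force: 2.1
```

Call:
play_rows(increments=[[-0.7, 0, 2, 0, 0, 0, -1], [-1.3, 0, 4, 0, 0, 0, -1], [-1.3, 0, 4, 0, 0, 0, -1]])

```text
time_s: 19.35
tool_pos: [507.8, 19.5, 169.9]
ee_rot: [0.823, 0.569, 0.0, 0.0]
ft_force: [-2.3, 1.1, 7.2]
width: 0.1
grasp_force: 3.5
```

```bash
python3 st.py
```

```text
19.35 [507.79  19.48 169.93] [-271.87    3.21  169.93] [-2.28  1.14  7.19] [ 0.04  0.4  -0.03] 0.06426441267637649 3.4823761135339737 [-0.011 -0.005  2.023 -0.     1.122  0.351]
```

Call:
play_rows(increments=[[-0.5, 0, 2, 0, 0, 0, -1], [-1, 0, 4, 0, 0, 0, -1], [-1, 0, 4, 0, 0, 0, -1]])

```text
time_s: 19.73
tool_pos: [507.4, 18.3, 166.2]
ee_rot: [0.823, 0.569, 0.0, 0.001]
ft_force: [-2.7, -0.1, 8.6]
width: 0.0
grasp_force: 4.2
```

Call:
play_rows(increments=[[-0.4, 0, 2, 0, 0, 0, -1], [-0.8, 0, 4, 0, 0, 0, -1], [-0.8, 0, 4, 0, 0, 0, -1]])

```text
time_s: 20.1
tool_pos: [506.9, 17.2, 162.1]
ee_rot: [0.823, 0.569, -0.0, 0.001]
ft_force: [-3.3, -1.5, 9.3]
width: 0.2
grasp_force: 4.2
```

```bash
python3 st.py;python3 ha.py scene6
```

```text
20.1 [506.94  17.17 162.12] [-274.33    3.18  162.12] [-3.25 -1.48  9.3 ] [-0.33  0.62  0.  ] 0.2071585816785563 4.201664105057716 [-1.400e-02  1.000e-03  2.033e+00 -1.000e-03  1.107e+00  3.470e-01]
scene6 -333 29 5.6 z [158.3 164.4 170.4]
scene6 -321 42 6.9 z [159.4 166.6 169.7]
scene6 -309 41 7.1 z [158.9 164.5 167.8]
scene6 -297 34 6.4 z [155.6 162.6 166.5]
scene6 -285 31 8.4 z [151.7 159.3 170.8]
scene6 -273 21 10.5 z [149.4 154.8 172.1]
scene6 -261 23 9.7 z [146.6 154.4 158.3]
scene6 -249 33 6.5 z [146.3 154.1 157.9]
scene6 -237 4 8.0 z [147.9 152.9 156.3]
```

Call:
play_rows(increments=[[-0.4, 0, 1.5, 0, 0, 0, -1], [-0.6, 0, 3, 0, 0, 0, -1], [-0.6, 0, 3, 0, 0, 0, -1]])

```text
time_s: 20.52
tool_pos: [506.5, 16.4, 158.8]
ee_rot: [0.823, 0.569, -0.0, 0.001]
ft_force: [-2.9, -2.0, 7.7]
width: -0.3
grasp_force: 3.7
```

Call:
play_rows(increments=[[-0.3, 0, 1.5, 0, 0, 0, -1], [-0.4, 0, 3, 0, 0, 0, -1], [-0.4, 0, 3, 0, 0, 0, -1]])

```text
time_s: 20.9
tool_pos: [506.4, 16.0, 155.4]
ee_rot: [0.823, 0.569, -0.0, 0.001]
ft_force: [-2.2, -2.0, 5.7]
width: 0.0
grasp_force: 2.6
```

Call:
play_rows(increments=[[-0.2, 0, 1, 0, 0, 0, -1], [-0.3, 0, 2, 0, 0, 0, -1], [-0.3, 0, 2, 0, 0, 0, -1]])

```text
time_s: 21.28
tool_pos: [506.3, 16.0, 153.0]
ee_rot: [0.823, 0.569, -0.0, 0.0]
ft_force: [-0.6, -2.0, 3.6]
width: -0.4
grasp_force: 1.9
```

```bash
python3 st.py;python3 ha.py scene7
```

```text
21.275 [506.33  16.04 152.99] [-275.6     3.35  152.99] [-0.58 -2.03  3.64] [-0.47  0.18  0.  ] -0.3901141607619938 1.923758089542389 [-1.700e-02  9.000e-03  2.043e+00 -1.000e-03  1.090e+00  3.450e-01]
scene7 -333 36 5.4 z [142.5 151.1 158. ]
scene7 -321 39 7.0 z [148.1 154.9 158.4]
scene7 -309 40 7.3 z [146.8 152.9 156.1]
scene7 -297 38 6.7 z [145.7 151.7 155.7]
scene7 -285 30 9.5 z [141.3 149.  199.7]
scene7 -273 20 10.2 z [141.3 147.  150.5]
scene7 -261 25 9.3 z [140.1 147.7 150.9]
scene7 -249 26 7.9 z [140.9 147.5 150.4]
scene7 -237 4 5.1 z [143.3 146.8 148.8]
```

Force is falling as it nears dead centre. Continuing in 1–2 mm steps.

Call:
play_rows(increments=[[-0.1, 0, 1, 0, 0, 0, -1], [-0.2, 0, 2, 0, 0, 0, -1], [-0.2, 0, 2, 0, 0, 0, -1]])

```text
time_s: 21.7
tool_pos: [506.2, 16.7, 150.4]
ee_rot: [0.823, 0.569, 0.0, -0.0]
ft_force: [1.0, -0.0, 0.9]
width: 0.0
grasp_force: 0.6
```

Call:
play_rows(increments=[[-0.1, 0, 1, 0, 0, 0, -1], [-0.1, 0, 1.5, 0, 0, 0, -1], [-0.1, 0, 1.5, 0, 0, 0, -1]])

```text
time_s: 22.08
tool_pos: [505.7, 16.5, 148.8]
ee_rot: [0.823, 0.569, -0.0, -0.0]
ft_force: [-0.5, -0.1, -0.2]
width: -0.0
grasp_force: 0.0
```

```bash
python3 st.py;python3 ha.py scene8
```

```text
22.075 [505.72  16.55 148.81] [-275.34    4.11  148.81] [-0.54 -0.05 -0.2 ] [ 0.   -0.03  0.05] -0.00015289089774178272 0.012652624988049865 [-0.017  0.013  2.047  0.     1.083  0.344]
scene8 -333 40 5.6 z [138.1 146.3 152.4]
scene8 -321 37 7.1 z [141.3 148.9 152.8]
scene8 -309 39 6.9 z [141.  147.8 151.1]
scene8 -297 35 7.8 z [141.1 146.8 151.3]
scene8 -285 30 8.7 z [138.3 145.8 165.6]
scene8 -273 19 11.1 z [137.9 142.7 164.5]
scene8 -261 18 10.1 z [137.5 142.9 147.8]
scene8 -249 26 8.8 z [137.1 144.  147.3]
```

Call:
play_rows(increments=[[0, 0, 1, 0, 0, 0, -1], [0, 0, 1, 0, 0, 0, -1]])

```text
time_s: 22.38
tool_pos: [505.9, 16.4, 148.0]
ee_rot: [0.823, 0.569, -0.0, -0.0]
ft_force: [0.5, -0.5, -0.5]
width: -0.0
grasp_force: 0.0
```

Call:
play_rows(increments=[[0, 0, 1, 0, 0, 0, -1], [0, 0, 1, 0, 0, 0, -1]])

```text
time_s: 22.62
tool_pos: [506.1, 16.3, 147.2]
ee_rot: [0.823, 0.569, -0.0, -0.0]
ft_force: [0.7, -0.1, 0.7]
width: 0.5
grasp_force: 0.0
```

```bash
python3 st.py;python3 ha.py scene9
```

```text
22.625 [506.06  16.32 147.17] [-275.44    3.7   147.17] [ 0.71 -0.12  0.66] [ 0.03 -0.   -0.02] 0.4682461500545135 0.0 [-0.017  0.015  2.048  0.     1.079  0.344]
scene9 -333 35 4.8 z [134.  141.3 146. ]
scene9 -321 45 7.3 z [135.9 144.1 147.5]
scene9 -309 41 6.9 z [136.4 142.7 147.1]
scene9 -297 38 7.3 z [135.2 142.8 146.9]
scene9 -285 36 9.8 z [135.2 142.8 199.3]
scene9 -273 23 11.3 z [134.7 140.  162.6]
scene9 -261 20 9.9 z [135.9 140.2 146.7]
scene9 -249 26 8.0 z [134.5 142.  146.2]
scene9 -237 4 6.4 z [137.1 140.7 143.6]
```

Call:
play_rows(increments=[[0, 0, 0.8, 0, 0, 0, -1], [0, 0, 0.8, 0, 0, 0, -1], [0, 0, 0.8, 0, 0, 0, -1]])

```text
time_s: 23.05
tool_pos: [506.2, 16.3, 146.5]
ee_rot: [0.823, 0.569, 0.0, -0.0]
ft_force: [-0.7, -0.1, -0.2]
width: -0.1
grasp_force: 0.0
```

Call:
play_rows(increments=[[0, 0, 0.8, 0, 0, 0, -1], [0, 0, 0.8, 0, 0, 0, -1]])

```text
time_s: 23.3
tool_pos: [506.1, 16.3, 145.6]
ee_rot: [0.823, 0.569, -0.0, -0.0]
ft_force: [-0.4, -0.2, 0.4]
width: 0.0
grasp_force: 0.0
```

```bash
python3 st.py;python3 ha.py scene10|head -4
```

```text
23.3 [506.13  16.31 145.62] [-275.42    3.64  145.62] [-0.35 -0.24  0.36] [ 0.01  0.04 -0.01] 0.04466366014836493 0.0 [-0.017  0.016  2.05  -0.     1.075  0.344]
scene10 -333 40 4.8 z [132.  140.3 146.3]
scene10 -321 40 7.4 z [136.3 143.7 148.1]
scene10 -309 40 7.3 z [137.4 142.4 147.5]
scene10 -297 37 6.3 z [136.1 142.3 146.2]
```

Call:
play_rows(increments=[[0, 0, 0.8, 0, 0, 0, -1], [0, 0, 0.8, 0, 0, 0, -1]])

```text
time_s: 23.6
tool_pos: [506.3, 16.3, 145.3]
ee_rot: [0.823, 0.569, 0.0, 0.0]
ft_force: [-1.9, 0.6, 2.3]
width: -0.0
grasp_force: 1.5
```

Call:
play_rows(increments=[[0, 0, 0.6, 0, 0, 0, -1], [0, 0, 0.6, 0, 0, 0, -1]])

```text
time_s: 23.85
tool_pos: [506.4, 16.3, 145.2]
ee_rot: [0.823, 0.569, 0.0, 0.0]
ft_force: [-2.3, -0.6, 6.4]
width: 0.2
grasp_force: 3.2
```

Rigid contact at 145 mm, which matches the home position. Now retreating.

Call:
play_rows(increments=[[0, 0, -10, 0, 0, 0, -1], [0, 0, -50, 0, 0, 0, -1], [0, 0, -100, 0, 0, 0, -1], [0, 0, -150, 0, 0, 0, -1], [0, 0, -150, 0, 0, 0, -1], [0, 0, -150, 0, 0, 0, -1], [0, 0, -150, 0, 0, 0, -1]])

```text
time_s: 24.72
tool_pos: [505.1, 16.3, 292.3]
ee_rot: [0.823, 0.569, -0.001, -0.001]
ft_force: [-0.6, 0.2, -0.2]
width: -0.2
grasp_force: 0.0
```

```bash
python3 st.py;python3 ha.py scene11|sed -n 2,20p; python3 - <<'E'
import cv2
f=cv2.imread('pics/scene11.png');cv2.imwrite('pics/s11c.png',cv2.resize(f[150:290,220:400],None,fx=4,fy=4,interpolation=cv2.INTER_CUBIC))
E
```

```text
24.725 [505.07  16.34 292.3 ] [-275.77    4.65  292.3 ] [-0.57  0.17 -0.24] [ 0.04 -0.03  0.01] -0.17973972784305173 0.0 [-0.017 -0.092  1.877 -0.     1.36   0.344]
scene11 -321 47 7.0 z [131.9 143.9 148. ]
scene11 -309 40 7.2 z [136.6 143.1 145.9]
scene11 -297 38 7.0 z [137.  143.1 147.3]
scene11 -285 41 6.1 z [132.7 142.9 146.5]
scene11 -273 42 5.4 z [136.3 142.2 147.3]
scene11 -261 37 5.1 z [132.9 143.5 146.9]
scene11 -249 35 5.8 z [134.6 144.1 146.7]
scene11 -237 8 5.0 z [137.6 140.6 145.8]
```

View pics/s11c.png

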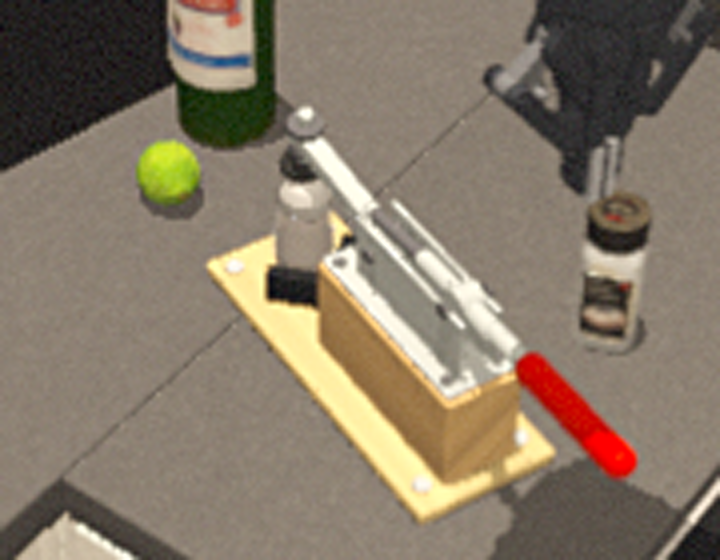

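The pad (300,160) sits on the cap, the shaker is upright in the V-stop, and the handle lies level at (575,415). The robot is clear, so I'm handing in.

```bash
python3 -c "
from plant import manip
print(manip.sign_off())"
```

```text
the job is handed in; nothing more can be done
None
```

The shaker stands upright in the V-stop under the pad, the handle snapped over centre and is home on its stop, and the robot is clear; the job is handed in at about 25 s, and no verdict was returned.

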